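# Load the ring gauge and shut its guard

## Robot

A 6-joint arm with a two-finger parallel gripper is mounted at the origin on the work surface. World frame = base frame: x ahead of the robot, y to its left, z up, the work surface at z = 0. Lengths are in mm, angles in rad, forces in N, time in s.
With the tool pointing down it reaches from about 400 to 825 mm from the base axis. Payload 7 kg.
Tool frame: the origin (TCP) lies midway between the tips of the shut fingers; the grasp point (between the pads) lies 19 mm behind it (pinch_z is the distance from the TCP to the grasp point, in mm); z points along the fingers, y is the line along which they close (so a half turn about z gives the same grasp; the last joint's range is limited). The gripper opens to 85 mm and grips with 20 to 120 N. Pads are 22 mm wide; open, the fingers measure 114 mm over their backs; the gripper's body (76 mm by 85 mm) begins 54 mm behind the grasp point. The pads swing forward as they close: fully open they stand 13 mm farther back than shut.
Start: joints at [1.551, 0.359, 0.012, 0, -1.224, -0.288], TCP at [204.509, 643.251, 231.302] pointing down, gripper open.
Joint ranges: [-3.07, 3.07], [-1.43, 2.12], [-1.02, 1.25], [-3.03, 1.67], [-3.05, -0], [-3.03, 3.03]. Speed limits (rad/s): [2.39, 2.39, 3.01, 3.14, 3.14, 3.14].

## Interface

Orientations are given as [roll, pitch, yaw] about the fixed x, y, z axes, in that order (R = Rz(yaw) Ry(pitch) Rx(roll)).
In Python, from cell import * gives the robot as it stands.
- The arm moves only by the tool apply_moves, never from a script. Its argument "deltas" is one flat list of numbers, 6 for each row, row after row: the shift along the tool's x, y, z in cm, then the turn, a rotation vector about the tool's x, y, z in rad. In form: [dx, dy, dz, wx, wy, wz, dx, dy, dz, wx, wy, wz, ...]. A call has 1 to 10 rows; each row shifts and turns the commanded pose from where the row before left it, along the tool's axes as they then stand; what a row does not reach is not made up. A row lasts 1/8 s, in which the tool goes at most 62.5 mm and 10.7 degrees, less where a joint would pass 70% of its speed; a pose out of reach is approached as far as the arm can. A call is refused whole if a number of a shift passes 6.25 or a number of a turn 0.188, either way. A call with a gripper value outside its range is refused whole. "hand" is the finger opening in cm, from 0 to 8.54, set as the call begins (left out, the last holds). The fingers move at their own pace and stop on an object; the grip force is fixed at half the most. Time passes only in rows, so rows that do not move let the fingers close. It gives the time, the measured TCP pose, the force and the opening at its end, in the units of the state.
- read_state(): the state, without advancing time (a new reading comes with each control period).
- get_image(name): name is "scene" or "side" or "wrist"; returns a dict with "color" (400x640x3 uint8, red, green, blue), "mtx" (3x3 intrinsics, pixels), "dist_coeffs" ([k1, k2, p1, p2, k3] as OpenCV has them; the pictures are not rectified), "camera_from_world" (4x4, takes a point from world to camera coordinates); the wrist camera has in their place "hand_eye" (4x4, takes a point from camera to tool coordinates, whose origin is the TCP and whose axes are the flange's). Camera axes: x right, y down, z forward; pixel columns grow to the right and rows downward; lengths in mm; the calibration is good to about 2 mm. A picture is of the moment at which its call begins: read the wrist's pose just before it. There is no depth.
- finish_job(): hands the job in, once; it reports no verdict.
The state is a dict: "clock": time; "joint_pos": joint angles; "joint_velocities": joint speeds; "tau": joint torques, N m; "position": TCP position; "ee_rot": TCP orientation; "ft_force": force on the tool from outside, world axes, zero at the start; "moment": the same for the moment, N m; "finger_gap": finger opening in mm.
Only numpy, scipy, OpenCV 4.12 (cv2) and the standard library are available. Lean on these libraries where they do the work, as an engineer would, in place of code of your own. Each camera call takes 0.05 s, during which the arm holds its last target. There are 200 camera calls.

## Task

Get the bench gauge ready to measure, using fingertips only: push the loading slide, with the steel ring on it, all the way into the guard, and only then push the guard's hinged door fully shut. Do not touch or lift the steel ring (its surface has been cleaned), and leave the bottle, the brass ring and the calculator where they are.

Things in the scene. Friction and masses are not known exactly. Their poses are not given: they have to be found in the camera images.
- guard: Fixed open-topped white guard, 240 (x) x 196 (y) mm, base 14 mm, walls 8 mm thick up to 69 mm above the table; front (-x side) open, shut by the door. Origin: centre of underside, on the table; x points from the front into the guard, y left, z up. Front edge at x = -120 mm, wall inner faces y = +-90 mm. Inside at the back a grey sensor block, 64 mm high, its thin stylus reaching to x = 34 mm.
- slide (a joint): Travel of the loading slide along guard x, m: 0 = all the way in (stop), grows as it comes out of the front; starts 0.05 to 0.12, limit 0.14. Stays where left; friction 1.5 N plus 8 N per m/s. Aluminium deck 150 x 100 mm, top 26 mm above the table; upright push plate at its front, 100 mm wide, 8 thick, top 68 mm above the table. Fully in, its red face is 20 mm inside the guard's front edge.
- slide_push (a point): Point on the red outer face of the slide's push plate, mid-width, 55 mm above the table (the plate's top edge is red too). Moves with the slide; axes as the guard's (push along +x).
- slide_nest (a point): Point on the slide's deck, on the axis of the dark locating stub (35 mm diameter, 12 mm tall) over which the steel ring sits; 26 mm above the table, 95 mm behind the red outer face of the push plate.
- ring: Steel ring, 64 mm outside and 42 mm inside diameter, 22 mm tall, about 0.3 kg, lying flat on the slide round the stub: it rides with the slide, is held down only by its weight and could be lifted straight up. Origin: centre of its underside, 26 mm above the table. Not to be touched.
- door (a joint): Angle of the guard door on its upright hinge, rad: 0 = shut (stop), grows as it opens; starts 1.5 to 1.85, limit 1.95. Stays where left (0.05 N m friction). White panel reaching 195 mm from the hinge, 12 mm thick, 16 to 72 mm above the table, hinged at the guard's left (+y) front corner. At 1.57 it points straight out along guard -x, outer face to +y. Push the outer face to shut it.
- door_hinge (a point): On the door's hinge line, 16 mm above the table, at guard x = -120, y = 98 mm. Turns with the door: its -y axis runs from the hinge to the free end, its -x axis points out of the outer face, which lies 12 mm from the hinge line; axes as the guard's when shut.
- door_push (a point): Point on the door's outer face in the middle of its red patch (50 mm wide, its top edge red too), 145 mm from the hinge line, 55 mm above the table. Axes turn with the door; -x points out of the outer face, so push along +x.
- cleaner: Loose white bottle with a blue label and red cap, 44 mm diameter, 100 mm tall, standing beside the guard. Origin: centre of its underside. Bystander.
- master: Loose brass ring, 60 mm outside diameter, 24 mm bore, 20 mm tall, lying flat beside the guard. Origin: centre of its underside. Bystander.
- calculator: Loose grey pocket calculator, 120 (x) x 70 (y) x 14 mm, lying beside the guard. Origin: centre of its underside. Bystander.

How it is judged (in metres and radians):
On the way, in this order (a step that is already met when the one before it is completed fails the run):
1. the slide is all the way in (within 3 mm) while the door is still open and the ring sits on its stub (value of joint slide below 0.003 m and value of joint door above 0.9 rad and z of ring in the frame of slide_nest below 0.004 m), for 0.2 s.
2. the door is shut (within 0.035 rad) with the slide still in (value of joint door below 0.035 rad and value of joint slide below 0.003 m), for 0.2 s.
At the end, for the whole second after the job is handed in: The slide is within 3 mm of its inner stop, the door within 0.035 rad of shut and at rest, the steel ring sits down on the slide (not raised by 4 mm), and the three bystanders are upright and within 15 mm of where they began (all of step 2 and velocity of joint door between -0.05 and 0.05 rad/s and z of ring in the frame of slide_nest below 0.004 m and linear speed of ring below 0.02 m/s and distance of each of cleaner, master, calculator from where it was at the start of the episode below 0.015 m and angle between each of cleaner, master, calculator's own z axis and vertical below 0.2 rad); the robot touches nothing.
It fails at once if the slide, door or guard is pushed with the arm or the gripper's body instead of the fingers (over 10 N) (contact force between the arm and guard above 10 N).
It fails at once if the steel ring is touched by the robot (over 0.5 N) (contact force between any of the fingers, the arm and ring above 0.5 N).
It fails at once if the steel ring is lifted 8 mm off the slide (z of ring in the frame of slide_nest above 0.008 m).
It fails at once if the door is swung into the slide's path while the slide is still out (value of joint door below 0.9 rad and value of joint slide above 0.015 m).
It fails at once if a bystander is moved 30 mm or tipped over (distance of any of cleaner, master, calculator from where it was at the start of the episode above 0.03 m or angle between any of cleaner, master, calculator's own z axis and vertical above 0.5 rad).
It also fails if it takes over 64 s, if anything falls off the work surface, if the arm or the gripper's body presses on something with over 40 N, if the wrist force passes 120 N, or if a joint passes its speed limit or range.

## Working session

There is one attempt and no reset: what is moved stays moved. The work goes in short steps, Python scripts to look and compute and a tool call to move; the robot and the scene stay as the last step left them, time stands still between calls to the robot, and variables do not carry over. Pictures are saved under pics/ and viewed, on a budget of 10 in all, crops included, one or two more only if the job needs it, and the job is handed in when it is done.

Besides the shell and the picture viewer there is one more tool, called after "Emit:" by a JSON object that holds its "name" and its "arguments", one argument or row to a line. apply_moves: Moves the arm, as the interface text tells. Its arguments: {"type":"object","properties":{"deltas":{"type":"array","items":{"type":"number"}},"hand":{"type":"number"}},"required":["deltas"]}

```bash
mkdir -p pics; ls; python3 - <<'E'
from cell import *
import cv2
s=read_state();print({k:s[k] for k in('clock','position','ee_rot','ft_force','finger_gap')})
for n in('scene','side'):
    g=get_image(n);cv2.imwrite(f'pics/{n}0.png',g['color'][:,:,::-1])
    import pickle;pickle.dump(g,open(n+'0.pkl','wb'));print(g['camera_from_world'].round(2) if hasattr(g['camera_from_world'],'round') else g['camera_from_world'],g['mtx'],g['dist_coeffs'])
E
```

```text
pics
{'clock': 0.0, 'position': array([204.38739798, 642.8176551 , 230.38644803]), 'ee_rot': array([ 3.13998228e+00, -1.36922942e-04, -3.07931538e-01]), 'ft_force': array([-0.14339029, -0.44700595,  0.1676696 ]), 'finger_gap': 85.40111855231301}
[[ 8.40000e-01  5.40000e-01 -2.00000e-02 -5.22490e+02]
 [ 3.30000e-01 -5.40000e-01 -7.70000e-01 -1.29390e+02]
 [-4.30000e-01  6.50000e-01 -6.30000e-01  1.41821e+03]
 [ 0.00000e+00  0.00000e+00  0.00000e+00  1.00000e+00]] [[486.20002443   0.         321.67027906]
 [  0.         486.20002443 203.06427265]
 [  0.           0.           1.        ]] [-0.13568049  0.          0.          0.          0.        ]
[[-9.5000e-01 -3.0000e-01 -1.0000e-02  6.0015e+02]
 [-2.1000e-01  7.0000e-01 -6.8000e-01  1.5391e+02]
 [ 2.2000e-01 -6.5000e-01 -7.3000e-01  8.5940e+02]
 [ 0.0000e+00  0.0000e+00  0.0000e+00  1.0000e+00]] [[426.30446139   0.         314.79549008]
 [  0.         426.30446139 196.30881883]
 [  0.           0.           1.        ]] [-0.05073978  0.          0.          0.          0.        ]
```

View pics/scene0.png

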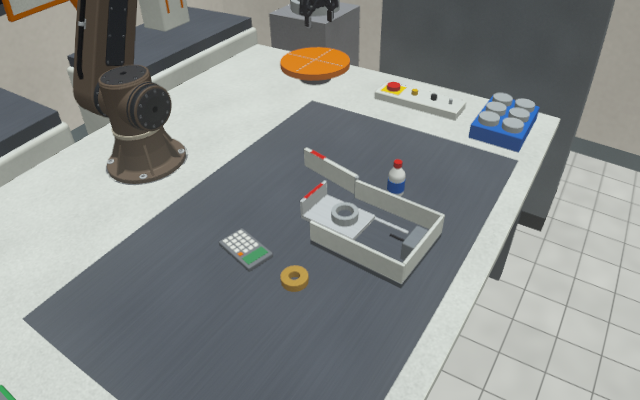

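View pics/side0.png

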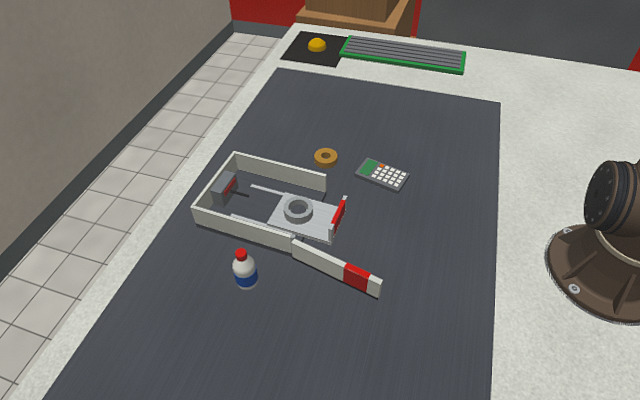

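The scene view shows the guard around (375,225), open towards the robot, with the door pointing out past the slide. In the side view the guard's walls run (235,155), (193,210), (293,245), the red push plate is near (338,215), the door's red patch near (357,277) and the bottle at (243,270). I'll enlarge both to read the corners.

```bash
python3 - <<'E'
import cv2
a=cv2.imread('pics/side0.png')[140:310,180:420];cv2.imwrite('pics/side_c.png',cv2.resize(a,None,fx=3.3,fy=3.3,interpolation=cv2.INTER_CUBIC))
a=cv2.imread('pics/scene0.png')[140:290,290:450];cv2.imwrite('pics/scene_c.png',cv2.resize(a,None,fx=4,fy=4,interpolation=cv2.INTER_CUBIC))
E
```

```text
(no output)
```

View pics/side_c.png

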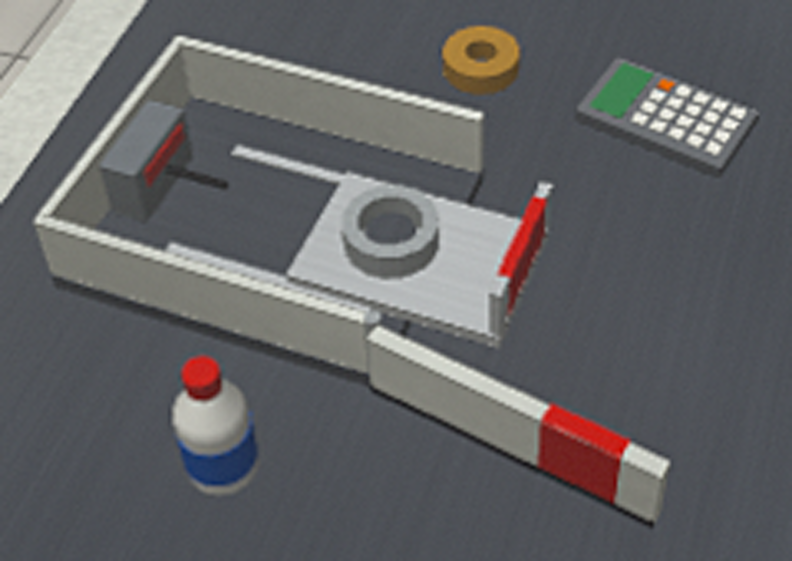

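View pics/scene_c.png

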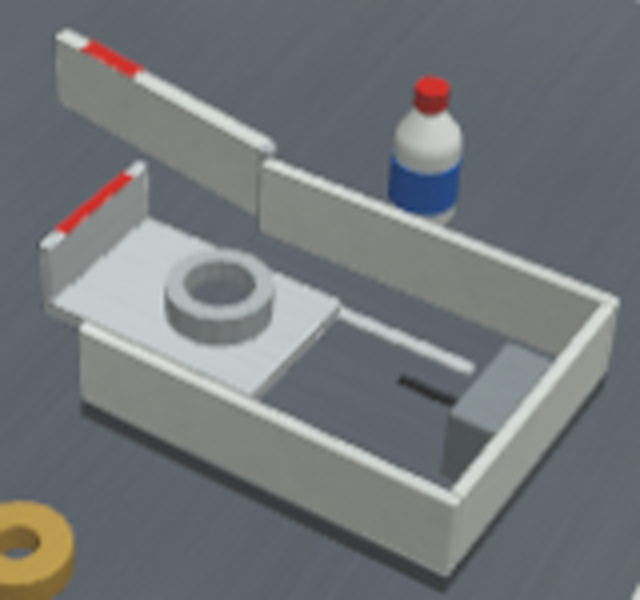

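```bash
cat > h.py <<'E'
import numpy as np,cv2,pickle
from scipy.optimize import least_squares
def proj(g,P):
    T=np.array(g['camera_from_world']);r=cv2.Rodrigues(T[:3,:3])[0]
    return cv2.projectPoints(np.array(P,float),r,T[:3,3],np.array(g['mtx']),np.array(g['dist_coeffs']))[0][:,0]
def G(p,kind,a):  # guard-frame point
    if kind=='g': return np.array(a,float)
    if kind=='s': return np.array([-100-p[3]+a[0],a[1],a[2]])   # relative to red face
    q=p[4];s,n,z=a   # door: along, out of outer face(0..12), height
    return np.array([-120-s*np.sin(q)-n*np.cos(q),98-s*np.cos(q)+n*np.sin(q),z])
def W(p,v):
    c,s=np.cos(p[2]),np.sin(p[2]);return np.array([p[0]+c*v[0]-s*v[1],p[1]+s*v[0]+c*v[1],v[2]])
E
python3 - <<'E'
from h import *
S=pickle.load(open('side0.pkl','rb'));C=pickle.load(open('scene0.pkl','rb'))
side=[('g',(120,98,69),(37,220)),('g',(120,-98,69),(178,38)),('g',(-120,-98,69),(483,112)),('s',(0,-50,68),(550,186)),('s',(0,50,68),(508,284)),('s',(0,50,20),(498,343)),
('d',(120,12,16),(540,466)),('d',(170,12,16),(617,502)),('d',(195,12,16),(655,522))]
scene=[('g',(120,-98,69),(453,508)),('g',(120,-98,0),(445,580)),('g',(-120,-98,69),(82,332)),('g',(120,98,69),(618,300)),('s',(0,-50,68),(43,243)),('s',(0,50,68),(140,164)),
('d',(195,12,72),(67,30)),('d',(195,0,72),(57,40))]
def res(p,full=False):
    o=[]
    for g,L,sc,off in((S,side,3.3,(180,140)),(C,scene,4,(290,140))):
        uv=proj(g,[W(p,G(p,k,a)) for k,a,_ in L])
        o.append(uv-(np.array([x for _,_,x in L])/sc+off))
    o=np.vstack(o);return o if full else o.ravel()
best=min((least_squares(res,[500,300,y,80,1.6],loss='soft_l1',x_scale=[100,100,1,50,.3]) for y in np.arange(-3,3.2,.7)),key=lambda r:r.cost)
p=best.x;print(p.round(3),best.cost);print(res(p,1).round(1).tolist())
np.save('p.npy',p)
q=p[4]
print('push',W(p,G(p,'s',(0,0,55))),'nest',W(p,G(p,'s',(95,0,26))),'doorpush',W(p,G(p,'d',(145,12,55))),'hinge',W(p,G(p,'d',(0,0,16))),'free',W(p,G(p,'d',(195,12,16))))
# bystanders on plane
def ray(g,uv,z):
    T=np.array(g['camera_from_world']);n=cv2.undistortPoints(np.array([[uv]],float),np.array(g['mtx']),np.array(g['dist_coeffs']))[0,0]
    R=T[:3,:3];o=-R.T@T[:3,3];d=R.T@np.array([*n,1]);return o+d*(z-o[2])/d[2]
f=lambda u,v:(u/3.3+180,v/3.3+140)
for n,uv,z in(('cap',f(202,368),97),('brass',f(481,50),20),('calc',f(668,113),14)):print(n,ray(S,uv,z).round(0))
E
```

```text
[739.637  48.028   6.224  83.343   1.72 ] 20.06391564112097
[[-1.8, -0.6], [-0.6, -2.0], [0.2, -0.8], [-0.2, -1.6], [-2.8, 2.5], [-0.1, -1.0], [-0.4, 0.4], [-0.5, 0.3], [-0.1, -0.2], [0.5, -1.2], [-0.5, 3.4], [-1.9, -1.8], [0.5, -1.3], [-1.3, -0.4], [-0.8, -1.5], [-1.7, -0.9], [-2.4, -1.7]]
push [556.61650708  58.88998985  55.        ] nest [651.44963057  53.26160735  26.        ] doorpush [486.2589631  194.65450835  55.        ] hinge [625.65404118 152.96503476  16.        ] free [437.33704897 204.98147876  16.        ]
cap [698. 232.  97.]
brass [ 649. -155.   20.]
calc [ 498. -134.   14.]
```

The fit agrees to about 1–3 px: guard at (740, 48) with yaw −0.06, slide out about 83 mm, door at about 1.72 rad. I'll approach high, in front of the push plate, with the fingers shut and the tool aligned to the guard.

Emit:
{"name": "apply_moves", "arguments": {
  "deltas": [0,0,0,0,0,-0.125,0,0,0,0,0,-0.125,2.8,4.7,0,0,0,0,2.8,4.7,0,0,0,0,2.8,4.7,0,0,0,0,2.8,4.7,0,0,0,0,2.8,4.7,0,0,0,0,2.8,4.7,0,0,0,0,2.8,4.7,0,0,0,0,2.8,4.7,0,0,0,0],
  "hand": 0
}}

```text
clock: 1.35
position: [406.7, 253.2, 231.3]
ee_rot: [-3.142, 0.0, -0.057]
ft_force: [0.7, 0.8, -0.1]
finger_gap: 0.1
```

Emit:
{"name": "apply_moves", "arguments": {
  "deltas": [2.8,4.7,0,0,0,0,2.8,4.7,0,0,0,0,2.8,4.7,0,0,0,0,2.8,4.7,0,0,0,0,0,0,0,0,0,0]
}}

```text
clock: 1.98
position: [508.0, 57.7, 230.7]
ee_rot: [3.141, 0.001, -0.063]
ft_force: [-0.4, -0.6, 0.5]
finger_gap: 0.0
```

```bash
python3 - <<'E'
from cell import *
import cv2,pickle
s=read_state();g=get_image('wrist');pickle.dump((s,g),open('w1.pkl','wb'));cv2.imwrite('pics/w1.png',g['color'][:,:,::-1]);print(g['hand_eye'],g['dist_coeffs'])
E
```

```text
[[ 2.94488649e-05 -9.55067385e-01 -2.96388748e-01  7.57913783e+01]
 [ 9.99998110e-01  6.04270562e-04 -1.84781069e-03  1.24846338e-02]
 [ 1.94388272e-03 -2.96388133e-01  9.55065598e-01 -1.41014360e+02]
 [ 0.00000000e+00  0.00000000e+00  0.00000000e+00  1.00000000e+00]] [-0.04344652  0.          0.          0.          0.        ]
```

View pics/w1.png

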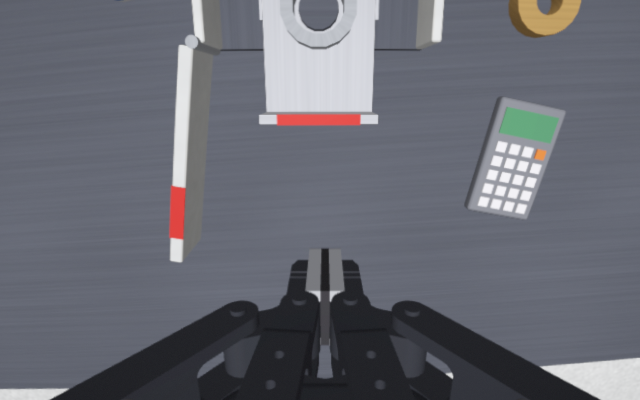

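From close by: the plate's red face lies at row 124, columns 260–378. The door's top strip runs from the hinge (192,42) to the free end (170,261), and the guard's front right corner is at (441,44). Refitting on this view.

```bash
python3 - <<'E'
from h import *
from scipy.spatial.transform import Rotation as Rn
s,g=pickle.load(open('w1.pkl','rb'))
X=np.eye(4);X[:3,:3]=Rn.from_euler('xyz',s['ee_rot']).as_matrix();X[:3,3]=s['position']
g['camera_from_world']=np.linalg.inv(X@np.array(g['hand_eye']))
print('TCP px',proj(g,[s['position']]))
L=[('s',(0,50,68),(259.5,124)),('s',(0,-50,68),(378,124)),('d',(195,12,72),(170,261)),('d',(195,0,72),(183,262)),('d',(120,12,72),(172,187)),('d',(170,12,72),(170,238)),('d',(0,6,72),(190,42)),('g',(-120,-98,69),(442,43)),('g',(-120,-90,69),(419,46))]
f=lambda p:(proj(g,[W(p,G(p,k,a)) for k,a,_ in L])-np.array([x for *_,x in L])).ravel()
p0=np.load('p.npy');p0[2]-=2*np.pi
print('old',f(p0).reshape(-1,2).round(1).tolist())
r=least_squares(f,p0,x_scale=[100,100,1,50,.3]);p=r.x;print(p.round(3));print(r.fun.reshape(-1,2).round(1).tolist());np.save('p1.npy',p)
print('push',W(p,G(p,'s',(0,0,55))),'doorpush',W(p,G(p,'d',(145,12,55))),'hinge',W(p,G(p,'d',(0,0,16))))
E
```

```text
TCP px [[325.1966765  268.69006497]]
old [[0.7, -1.3], [1.9, -1.7], [3.0, 1.6], [2.7, 2.3], [2.4, -0.8], [3.4, 0.3], [-3.5, -1.3], [1.9, -1.9], [14.8, -4.9]]
[ 7.38347e+02  4.90650e+01 -6.90000e-02  8.32190e+01  1.71400e+00]
[[-2.5, -0.4], [-1.5, 0.4], [-0.1, 1.7], [-0.4, 2.5], [-0.6, -0.6], [0.3, 0.5], [-6.2, -0.8], [-1.1, 1.3], [11.9, -1.9]]
push [555.56827267  61.75078028  55.        ] doorpush [486.22351991 197.48435677  55.        ] hinge [625.42056748 155.13837767  16.        ]
```

Emit:
{"name": "apply_moves", "arguments": {
  "deltas": [0,-0.5,4.7,0,0,0,0,0,4.7,0,0,0,0,0,4.7,0,0,0,0,0,4.7,0,0,0,0,0,0,0,0,0]
}}

```text
clock: 2.65
position: [504.8, 65.5, 40.6]
ee_rot: [3.138, 0.006, -0.057]
ft_force: [0.3, 0.2, 0.7]
finger_gap: 0.0
```

Emit:
{"name": "apply_moves", "arguments": {
  "deltas": [1.2,0,0,0,0,0,1.2,0,0,0,0,0,0.8,0,0,0,0,0,0.8,0,0,0,0,0,0.8,0,0,0,0,0,1.0,0,0,0,0,0,1.0,0,0,0,0,0,0,0,0,0,0,0]
}}

```text
clock: 3.65
position: [576.8, 62.0, 43.2]
ee_rot: [-3.141, -0.001, -0.058]
ft_force: [-0.7, 0.3, -0.1]
finger_gap: -0.0
```

Emit:
{"name": "apply_moves", "arguments": {
  "deltas": [1.0,0,0,0,0,0,1.0,0,0,0,0,0,1.0,0,0,0,0,0,1.0,0,0,0,0,0]
}}

```text
clock: 4.15
position: [616.0, 59.3, 43.1]
ee_rot: [3.141, 0.001, -0.058]
ft_force: [-1.9, -0.8, -1.1]
finger_gap: -0.2
```

Emit:
{"name": "apply_moves", "arguments": {
  "deltas": [0.4,0,0,0,0,0,0.3,0,0,0,0,0,0.3,0,0,0,0,0,0.3,0,0,0,0,0]
}}

```text
clock: 4.65
position: [628.4, 58.8, 43.3]
ee_rot: [-3.142, 0.0, -0.058]
ft_force: [-2.1, 0.1, -0.6]
finger_gap: -0.1
```

Still only slide friction (about 2 N). Continuing gently until the stop is felt.

Emit:
{"name": "apply_moves", "arguments": {
  "deltas": [0.2,0,0,0,0,0,0.2,0,0,0,0,0]
}}

```text
clock: 4.9
position: [629.1, 58.6, 43.2]
ee_rot: [3.141, 0.006, -0.058]
ft_force: [-21.1, 7.1, 14.5]
finger_gap: -0.2
```

Emit:
{"name": "apply_moves", "arguments": {
  "deltas": [0.2,0,0,0,0,0,0.2,0,0,0,0,0]
}}

```text
clock: 5.15
position: [629.0, 58.2, 42.8]
ee_rot: [3.14, 0.013, -0.059]
ft_force: [-31.6, 8.6, 18.1]
finger_gap: -0.4
```

The stop is felt solidly: 32 N with no further motion. Holding briefly, then backing off, rising and checking.

Emit:
{"name": "apply_moves", "arguments": {
  "deltas": [0,0,0,0,0,0,0,0,0,0,0,0,-1.0,0,0,0,0,0,-4.0,0,0,0,0,0,-5.0,0,0,0,0,0,0,0,-5.5,0,0,0,0,0,-5.5,0,0,0,0,0,-5.5,0,0,0,0,0,0,0,0,0]
}}

```text
clock: 6.28
position: [540.0, 65.2, 214.0]
ee_rot: [-3.137, -0.011, -0.057]
ft_force: [-0.4, -0.3, -1.1]
finger_gap: 0.1
```

```bash
python3 - <<'E'
from cell import *
import cv2,pickle
s=read_state();g=get_image('wrist');pickle.dump((s,g),open('w2.pkl','wb'));cv2.imwrite('pics/w2.png',g['color'][:,:,::-1]);print(s['joint_pos'],s['position'])
E
```

```text
[ 0.48172185  0.14907272 -0.31318486  0.00193484 -1.09707649  1.03129601] [540.00351726  65.15962777 214.03338093]
```

View pics/w2.png

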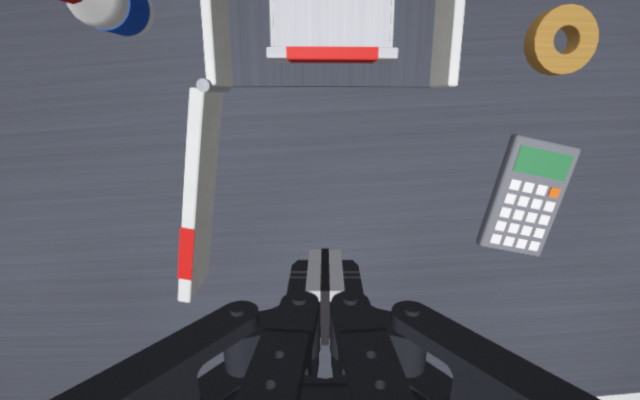

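The slide is inside: the red face is at row 60, behind the guard's front edge at row 86. The door is unchanged (free end (178,301)). Checking numerically.

```bash
python3 - <<'E'
from h import *
from scipy.spatial.transform import Rotation as Rn
s,g=pickle.load(open('w2.pkl','rb'))
X=np.eye(4);X[:3,:3]=Rn.from_euler('xyz',s['ee_rot']).as_matrix();X[:3,3]=s['position']
g['camera_from_world']=np.linalg.inv(X@np.array(g['hand_eye']))
L=[('s',(0,50,68),(267,58)),('s',(0,-50,68),(398,58)),('d',(195,12,72),(178,301)),('d',(195,0,72),(189,302)),('d',(120,12,72),(182,228)),('d',(170,12,72),(179,279)),('g',(-120,-98,69),(461,86)),('g',(-120,98,69),(203,86))]
f=lambda p:(proj(g,[W(p,G(p,k,a)) for k,a,_ in L])-np.array([x for *_,x in L])).ravel()
r=least_squares(f,np.load('p1.npy'),x_scale=[100,100,1,50,.3]);p=r.x;print(p.round(3));print(r.fun.reshape(-1,2).round(1).tolist());np.save('p2.npy',p)
q0=p[4]
for q in [q0]+list(np.arange(1.6,-.01,-.2)):
    p[4]=q; print(round(q,2),'finger ctr at contact',W(p,G(p,'d',(145,12+11,45))).round(1),'yaw',round(p[2]-q,3))
p[4]=q0;print('standoff40',W(p,G(p,'d',(145,12+11+40,45))))
E
```

```text
[ 7.3973e+02  4.8616e+01 -6.1000e-02  5.9000e-01  1.7280e+00]
[[-0.6, -0.3], [0.6, 0.3], [-0.5, 1.3], [1.4, 2.3], [-1.3, -0.8], [-0.5, -0.5], [-1.5, -0.3], [2.3, -1.4]]
1.73 finger ctr at contact [489.3 207.6  45. ] yaw -1.789
1.6 finger ctr at contact [483.5 189.6  45. ] yaw -1.661
1.4 finger ctr at contact [479.2 160.6  45. ] yaw -1.461
1.2 finger ctr at contact [480.8 131.4  45. ] yaw -1.261
1.0 finger ctr at contact [488.1 103.   45. ] yaw -1.061
0.8 finger ctr at contact [500.9  76.6  45. ] yaw -0.861
0.6 finger ctr at contact [518.8  53.3  45. ] yaw -0.661
0.4 finger ctr at contact [540.8  34.1  45. ] yaw -0.461
0.2 finger ctr at contact [566.3  19.5  45. ] yaw -0.261
0.0 finger ctr at contact [594.1  10.4  45. ] yaw -0.061
standoff40 [497.97406259 246.61361584  45.        ]
```

The slide measures 0.6 mm from fully in, and the door is at 1.73. Next I move over the door to its outer side and turn to face it.

Emit:
{"name": "apply_moves", "arguments": {
  "deltas": [-1.3,-4.5,0,0,0,0,-1.3,-4.5,0,0,0,0,-1.3,-4.5,0,0,0,0,-1.3,-4.5,0,0,0,0,0,0,0,0,0,0.17,0,0,0,0,0,0.17,0,0,0,0,0,0.17,0,0,0,0,0,0.17,0,0,0,0,0,0.17]
}}

```text
clock: 7.45
position: [495.0, 246.7, 207.0]
ee_rot: [3.141, -0.0, -0.913]
ft_force: [-0.5, -0.1, 1.0]
finger_gap: -0.1
```

Emit:
{"name": "apply_moves", "arguments": {
  "deltas": [0,0,0,0,0,0.17,0,0,0,0,0,0.17,0,0,0,0,0,0.17,0,0,0,0,0,0.17,0,0,0,0,0,0.17,0,0,0,0,0,0]
}}

```text
clock: 8.2
position: [495.0, 246.7, 207.3]
ee_rot: [3.141, -0.001, -1.757]
ft_force: [-0.5, -0.7, 0.2]
finger_gap: 0.1
```

Emit:
{"name": "apply_moves", "arguments": {
  "deltas": [0,0,4.1,0,0,0,0,0,4.1,0,0,0,0,0,4.1,0,0,0,0,0,4.0,0,0,0,0,0,0,0,0,0,1.8,0,0,0,0,-0.015,1.8,0,0,0,0,0.0]
}}

```text
clock: 9.07
position: [489.0, 210.9, 46.7]
ee_rot: [-3.14, 0.002, -1.741]
ft_force: [-0.4, 0.6, 0.4]
finger_gap: 0.0
```

Emit:
{"name": "apply_moves", "arguments": {
  "deltas": [1.46,0.16,0,0,0,-0.1,1.46,0.16,0,0,0,-0.1,1.46,0.16,0,0,0,-0.1,1.46,0.16,0,0,0,-0.1,1.46,0.16,0,0,0,-0.1,0,0,0,0,0,0]
}}

```text
clock: 9.82
position: [483.0, 137.7, 46.6]
ee_rot: [-3.14, 0.001, -1.244]
ft_force: [-0.2, -0.1, 1.1]
finger_gap: 0.3
```

Emit:
{"name": "apply_moves", "arguments": {
  "deltas": [1.46,0.16,0,0,0,-0.1,1.46,0.16,0,0,0,-0.1,1.46,0.16,0,0,0,-0.1,1.46,0.16,0,0,0,-0.1,1.46,0.16,0,0,0,-0.1,1.46,0.16,0,0,0,-0.1,1.46,0.16,0,0,0,-0.1,1.46,0.16,0,0,0,-0.1,0,0,0,0,0,0]
}}

```text
clock: 10.95
position: [545.2, 42.1, 46.0]
ee_rot: [-3.141, -0.001, -0.445]
ft_force: [0.0, 0.4, 0.0]
finger_gap: 0.0
```

```bash
python3 - <<'E'
from cell import *
import cv2
print(read_state()['position']);g=get_image('side');a=g['color'][130:330,180:440,::-1];cv2.imwrite('pics/side1.png',cv2.resize(a,None,fx=3,fy=3,interpolation=cv2.INTER_CUBIC))
E
```

```text
[545.15200398  42.13685285  45.99487144]
```

View pics/side1.png

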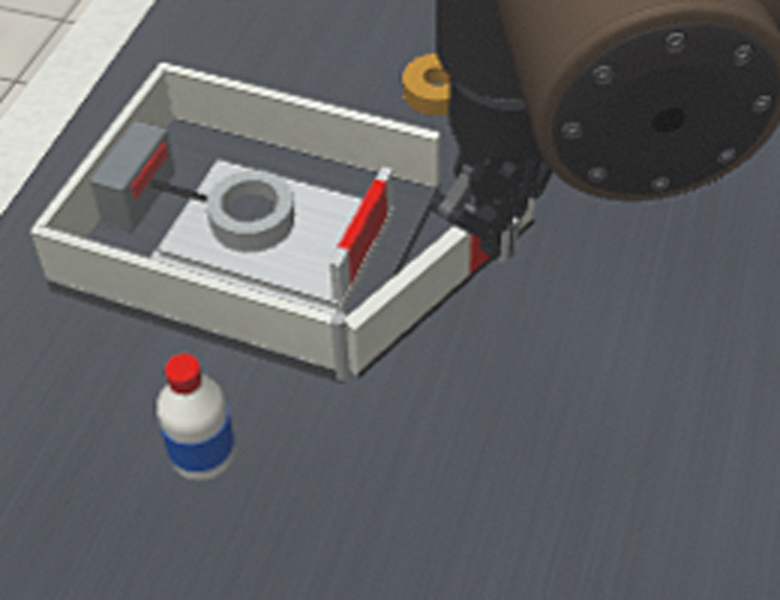

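The slide is still in with the ring on it, the finger is on the door's red patch (~(485,250)), and the door is at about 0.4 rad. Continuing to shut it.

Emit:
{"name": "apply_moves", "arguments": {
  "deltas": [1.46,0.16,0,0,0,-0.1,1.46,0.16,0,0,0,-0.1,1.46,0.16,0,0,0,-0.1,0.7,0.08,0,0,0,-0.05,0,0,0,0,0,0]
}}

```text
clock: 11.62
position: [590.7, 21.8, 45.5]
ee_rot: [-3.141, -0.0, -0.095]
ft_force: [-0.9, 0.2, -0.8]
finger_gap: 0.0
```

Emit:
{"name": "apply_moves", "arguments": {
  "deltas": [0.4,0,0,0,0,-0.03,0.3,0,0,0,0,0,0,0,0,0,0,0]
}}

```text
clock: 12.0
position: [594.7, 20.9, 44.9]
ee_rot: [3.141, 0.005, -0.064]
ft_force: [-9.8, 2.1, 6.6]
finger_gap: -0.3
```

Emit:
{"name": "apply_moves", "arguments": {
  "deltas": [0.2,0,0,0,0,0,0.1,0,0,0,0,0,0,0,0,0,0,0,0,0,0,0,0,0]
}}

```text
clock: 12.5
position: [594.7, 20.6, 44.6]
ee_rot: [3.14, 0.01, -0.064]
ft_force: [-18.9, 6.5, 13.7]
finger_gap: -0.0
```

Emit:
{"name": "apply_moves", "arguments": {
  "deltas": [-0.8,0,0,0,0,0,-2.5,0,0,0,0,0,-4.0,0,0,0,0,0,0,0,-5.5,0,0,0,0,0,-5.5,0,0,0,0,0,-5.0,0,0,0,0,0,0,0,0,0]
}}

```text
clock: 13.38
position: [530.4, 26.2, 210.1]
ee_rot: [-3.138, -0.009, -0.062]
ft_force: [-0.4, 0.4, -1.2]
finger_gap: -0.0
```

```bash
python3 - <<'E'
from cell import *
import cv2,pickle,numpy as np
s=read_state();w=get_image('wrist');pickle.dump((s,w),open('w3.pkl','wb'));g=get_image('scene')
a=cv2.resize(w['color'],(640,400));b=cv2.resize(g['color'][140:290,210:450],(320,200))
b=cv2.resize(g['color'][140:300,210:466],(320,200),interpolation=cv2.INTER_CUBIC);c=cv2.resize(get_image('side')['color'][130:330,160:480],(320,200))
cv2.imwrite('pics/fin.png',np.vstack([a,np.hstack([b,c])])[:,:,::-1])
E
```

```text
(no output)
```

View pics/fin.png

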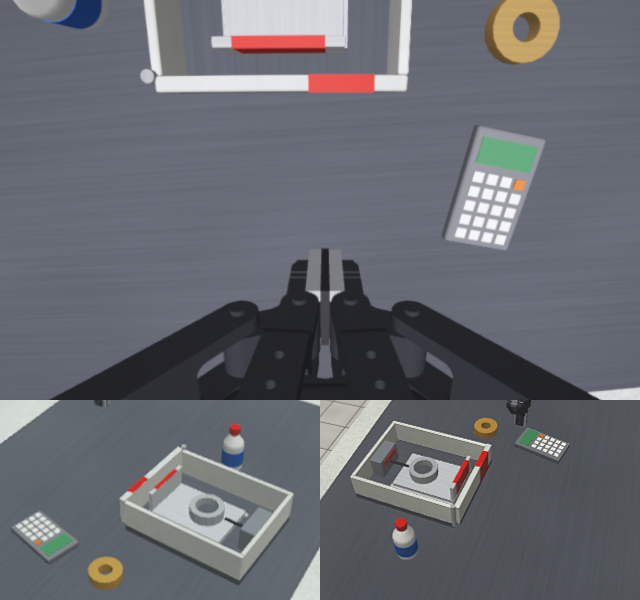

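The door's outer edge (rows 91→90, columns 157–407) runs parallel to the plate's red face at about row 48. That gap is about 42 px against 41 px expected for 32 mm. The ring is seated, and the bottle, brass ring and calculator stand where they were. Handing in.

```bash
python3 -c "
from cell import *
s=read_state();print(s['clock'],s['ft_force']);print(finish_job())"
```

```text
13.525 [-0.29258825  0.11097085 -0.31557042]
the job is handed in; nothing more can be done
None
```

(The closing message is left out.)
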